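# Stand the bottle ready and hold the specimen box's hood half open

### The arm

A 6-joint arm with a two-finger parallel gripper is mounted at the origin on a cart in front of the work surface, level with it; the furniture and walls round the work are solid. World frame = base frame: x ahead of the robot, y to its left, z up, the work surface at z = 0. Lengths are in m, angles in rad, forces in N, time in s.
With the tool pointing down it reaches from about 0.225 to 0.875 m from the base axis. Payload 3.4 kg.
Tool frame: the origin (TCP) lies on the centre line of the jaws, within the pads' length; the fingertips stand 17 mm ahead of it and the grasp point (between the pads) lies 2 mm behind it (manip.finger_overhang is the distance from the TCP to the fingertips, in m); y points along the fingers, x is the direction in which the jaws open and shut, and the axes are right-handed (so a half turn about y gives the same grasp; the last joint's range is limited). The gripper opens to 85 mm and grips with 20 to 120 N. Pads are 22 mm wide; open, the fingers measure 114 mm over their backs; the gripper's body (76 mm by 85 mm) begins 54 mm behind the grasp point. The pads swing forward as they close: fully open they stand 13 mm farther back than shut.
Start: joints at [1.048, 0.276, 1.505, -0, 1.361, -0.121], TCP at [0.225, 0.529, 0.248] pointing down, gripper open.
Joint ranges: [-2.89, 2.89], [-0.75, 2.08], [0.22, 2.7], [-1.18, 4.32], [0.11, 2.71], [-2.7, 2.7]. Speed limits (rad/s): [2.57, 2.57, 3.14, 3.14, 3.14, 3.14].

### API

Orientations are given as a unit quaternion [w, x, y, z].
In Python, from rig import manip gives the robot as it stands.
- The arm moves only by the tool arm_command, never from a script. Its argument "commands" is a list of rows, each a list of 3 entries, a list of its own where there are three numbers: the finger opening in cm, from 0 to 8.54, then the shift along the world's x, y, z in cm, then the turn about the world's z in rad. A call has 1 to 12 rows; each row shifts and turns the commanded pose from where the row before left it; what a row does not reach is not made up. A row lasts 1/10 s, in which the tool goes at most 50 mm and 8.59 degrees, less where a joint would pass 70% of its speed; a pose out of reach is approached as far as the arm can. A call with a gripper value outside its range is refused whole. The fingers move at their own pace and stop on an object; "grip_force" is the grip in N (left out, the last holds). Time passes only in rows, so rows that do not move let the fingers close. It gives the time, the measured TCP pose, the force and the opening at its end, in the units of the state.
- manip.get_state(): the state, without advancing time (a new reading comes with each control period).
- manip.get_image(name): name is "scene" or "top" or "wrist"; returns a dict with "pixels" (480x640x3 uint8, red, green, blue), "range_z" (480x640 float32, m along the optical axis (not along the pixel's ray), 0 where there is no reading), "intrinsics" (3x3 intrinsics, pixels), "R" (3x3) and "t" (3): a world point X has camera coordinates R X + t. Camera axes: x right, y down, z forward; pixel columns grow to the right and rows downward; lengths in m; the calibration is good to about 2 mm. A picture is of the moment at which its call begins.
- manip.sign_off(): hands the job in, once; it reports no verdict.
The state is a dict: "clock": time; "qpos": joint angles; "qd": joint speeds; "effort": joint torques, N m; "position": TCP position; "ee_rot": TCP orientation; "contact_force": force on the tool from outside, world axes, zero at the start; "moment": the same for the moment, N m; "width": finger opening in m.
Only numpy, scipy, OpenCV 4.12 (cv2) and the standard library are available. Lean on these libraries where they do the work, as an engineer would, in place of code of your own. Each camera call takes 0.05 s, during which the arm holds its last target.

### The job

A colleague is about to brush consolidant onto the toe bone in the grey specimen box: stand the amber bottle from the left part of the bench upright on the middle of the small round raised stand and let go of it, then lift the box's clear hood by its black grip to 45 degrees (the red collar on the arc at its side) and hold it there, because it falls shut by itself. Finish while still holding the hood still at that angle; leave the bone, the brush and the caliper where they lie.

Things in the scene. Friction and masses are not known exactly. Their poses are not given: they have to be found in the camera images.
- bottle_center (a point): Centre (half-way up) of the loose amber bottle with black cap, 54 mm in diameter, 105 mm tall, 0.15 to 0.27 kg; it starts upright and alone on the bench left of the box, at either side of the stand (the like bottle at the back right is another). z axis runs up the bottle.
- bottle: The same bottle; origin at the centre of its underside.
- stand_top (a point): Middle of the flat top of the fixed bottle stand left of the box: a pale wooden disc 80 mm in diameter, 8 mm thick, its top 60 mm above the bench, on a slim column with a 90 mm round foot. z up.
- box: Fixed grey open box, 130 deep (x) x 220 wide (y) x 70 mm high; origin: centre of its underside on the bench, -x is the front (grip side), z up. The hood's hinge line is parallel to its y, 69 mm behind the centre (+x), 75 mm above the bench. A thin steel arc, radius 100 mm round the hinge line, stands 11 mm outside its left (+y) wall, up to 178 mm high; red collar at 45 degrees.
- hood_grip (a point): Centre of the hood's black grip: a round bar 22 mm in diameter and 32 mm long parallel to the hinge line, on a 10 mm stem 24 mm clear in front of the hood's front edge. It lies 175 mm from the hinge line, in the hood's plane, so 75 mm above the bench when shut; axes turn with the hood (y along the bar). Pinched on its two flat ends it can turn between the fingers as the hood swings.
- hood (a joint): Opening angle of the hood in rad: 0 shut and level, grows as the front edge rises, 0.785 = 45 degrees, stop at 1.4. The hood is a clear pane in an aluminium frame, 140 x 224 x 8 mm, 0.25 to 0.5 kg, no spring or catch; let go, it falls shut.
- toe_bone: Small pale bone, 67 x 82 x 30 mm, lying loose in the box on its 13 mm high padded floor; stays there. Origin at the centre of its underside.
- brush: Loose red-handled brush, 184 mm long, 12 mm high, lying on the bench in front of the box; bystander. Origin at the centre of its underside.
- caliper: Loose steel caliper, 198 x 88 x 15 mm, lying near the bench's front edge; bystander. Origin at the centre of its underside.
Mind the look-alikes: they are no part of the job. Leave any pink look-alike of the bottle alone. What is shaped like the part that bears stand_top but pink is not meant.

How it is judged:
On the way, in this order (a step that is already met when the one before it is completed fails the run):
1. the bottle stands upright on the stand, let go (horizontal distance between bottle_center and stand_top below 0.015 m and z of bottle_center in the frame of stand_top between 0.046 and 0.059 m and angle between bottle_center's own z axis and vertical below 0.1 rad and contact force between the fingers and bottle below 0.05 N), for 0.3 s.
2. the hood is held at about 45 degrees by the fingers (value of joint hood between 0.68 and 0.89 rad and velocity of joint hood between -0.08 and 0.08 rad/s and contact force between the fingers and hood above 0.3 N), for 0.3 s.
At the end, for the whole second after the job is handed in: Bottle upright on the stand (axis within 15 mm of the middle, tilt under 0.1 rad), untouched by the fingers; fingers hold the hood still at 0.68 to 0.89 rad (39 to 51 degrees) with over 0.3 N; no loose thing touches the hood; the bone is within 20 mm of its start (all of step 1 and all of step 2 and contact force between hood and bottle below 0.05 N and contact force between hood and toe_bone below 0.05 N and contact force between hood and brush below 0.05 N and contact force between hood and caliper below 0.05 N and distance of toe_bone from where it was at the start of the episode below 0.02 m); the arm keeps its last pose, push and grip.
It fails at once if toe_bone moved by more than 30 mm (distance of toe_bone from where it was at the start of the episode above 0.03 m).
It fails at once if brush moved by more than 30 mm (distance of brush from where it was at the start of the episode above 0.03 m).
It fails at once if caliper moved by more than 30 mm (distance of caliper from where it was at the start of the episode above 0.03 m).
It fails at once if the bottle tipped over (angle between bottle_center's own z axis and vertical above 0.7 rad).
It also fails if it takes over 53 s, if anything falls off the work surface, if the arm or the gripper's body presses on something with over 40 N, if the wrist force passes 120 N, or if a joint passes its speed limit or range.

## Working session

There is one attempt and no reset: what is moved stays moved. The work goes in short steps, Python scripts to look and compute and a tool call to move; the robot and the scene stay as the last step left them, time stands still between calls to the robot, and variables do not carry over. Pictures are saved under pics/ and viewed, and the job is handed in when it is done.

Besides the shell and the picture viewer there is one more tool, called as name(argument=value, ...) on one line, values as JSON. arm_command: Moves the arm, as the interface text tells. Its arguments: {"type":"object","properties":{"commands":{"type":"array"},"grip_force":{"type":"number"}},"required":["commands"]}

```bash
mkdir -p pics; ls; python3 - <<'E'
from rig import manip
import cv2,numpy as np
for n in ("scene","top"):
    d=manip.get_image(n); cv2.imwrite(f"pics/{n}0.png",d["pixels"][:,:,::-1]); np.savez(f"{n}0.npz",**{k:np.array(v) for k,v in d.items()})
    print(n,d["intrinsics"],-np.array(d["R"]).T@np.array(d["t"]),d["R"])
print(manip.get_state(),manip.finger_overhang)
E
```

```text
pics
scene [[505.82184328   0.         314.88263156]
 [  0.         505.82184328 240.35358178]
 [  0.           0.           1.        ]] [-0.04722278 -0.69188269  0.65024536] [[ 0.66475325 -0.7467789  -0.02060097]
 [-0.43303361 -0.36270567 -0.8251827 ]
 [ 0.60875694  0.55746379 -0.56449013]]
top [[538.32328365   0.         318.33148515]
 [  0.         538.32328365 238.1422619 ]
 [  0.           0.           1.        ]] [ 0.37130452 -0.12312448  1.06592836] [[ 0.00189073 -0.9999937  -0.00300306]
 [-0.97715831 -0.00120937 -0.21250925]
 [ 0.21250428  0.00333626 -0.97715444]]
{'clock': 0.1, 'qpos': array([ 1.04803238e+00,  2.76534736e-01,  1.50599775e+00,  1.06634617e-05,
        1.36071494e+00, -1.20949303e-01]), 'qd': array([-0.00048412, -0.00063406, -0.00105193, -0.00110108,  0.00031349,
        0.00066508]), 'effort': array([ 2.77917738e-03, -4.17697549e+01, -2.46404296e+01, -1.09212631e-04,
        5.75910788e-03, -2.93539870e-05]), 'position': array([0.22462842, 0.52882733, 0.24752799]), 'ee_rot': array([-0.58946414,  0.58998072,  0.38963796, -0.39068789]), 'contact_force': array([-1.00597207, -0.03701431, -0.78765108]), 'moment': array([-0.0618593 ,  0.05214395, -0.06574828]), 'width': 0.08561059146452438} 0.017
```

View pics/scene0.png

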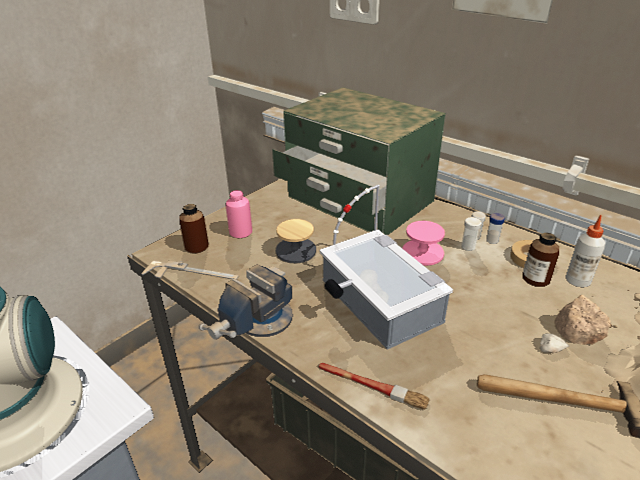

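View pics/top0.png

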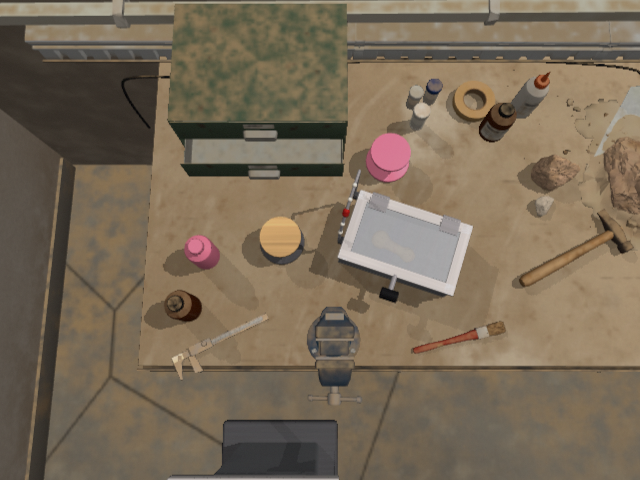

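Candidates for the bottle: amber at top (182,306) / scene (194,229), which stands alone left of the box; pink at (200,250), a look-alike; amber at (497,121), back right, which the task says is another bottle. Stand candidates: wooden disc at (281,238), and the pink one at (389,157), which is not meant. I'll measure these next.

```bash
cat > h.py <<'E'
import numpy as np,cv2
def load(n): return dict(np.load(n))
def pts(d):
    K,R,t=d["intrinsics"],d["R"],d["t"]; z=d["range_z"]
    v,u=np.mgrid[:480,:640]
    c=np.stack([(u-K[0,2])/K[0,0]*z,(v-K[1,2])/K[1,1]*z,z],-1)
    P=(c-t)@R
    P[z<=0]=np.nan
    return P
def proj(d,X):
    c=d["R"]@np.array(X)+d["t"]; p=d["intrinsics"]@c; return p[:2]/p[2]
def ray(d,u,v,h):
    o=-d["R"].T@d["t"]; r=d["R"].T@np.linalg.solve(d["intrinsics"],[u,v,1.]); return o+r*(h-o[2])/r[2]
E
python3 - <<'E'
from h import *
for n in ("top","scene"):
    d=load(n+"0.npz");P=pts(d);hsv=cv2.cvtColor(d["pixels"],cv2.COLOR_RGB2HSV)
    print(n)
    m=(P[...,2]>0.02)
    def rep(name,mm):
        q=P[mm]; print(name,len(q),"min",np.nanmin(q,0).round(4),"max",np.nanmax(q,0).round(4),"mid",((np.nanmin(q,0)+np.nanmax(q,0))/2).round(4),"med",np.nanmedian(q,0).round(4))
    win={"top":{"bottle":(160,285,205,325),"pink":(180,230,222,272),"stand":(255,215,305,262),"pinkst":(362,130,415,185),"vise":(300,300,365,390),"box":(338,190,475,296),"grip":(375,285,402,304)},
     "scene":{"bottle":(178,200,210,255),"pink":(224,188,254,240),"stand":(272,218,320,250),"vise":(200,262,296,338),"box":(318,228,455,345),"grip":(323,276,346,302)}}[n]
    for k,(a,b,c,e) in win.items():
        w=np.zeros((480,640),bool); w[b:e,a:c]=1
        rep(k,w&m)
    if n=="top":
        x,y=P[...,0],P[...,1]
        w=np.zeros((480,640),bool); w[215:262,255:305]=1
        q=w&(abs(P[...,2]-0.06)<.004); print("stand top centre",P[q].mean(0),cv2.minEnclosingCircle(P[q][:,:2].astype(np.float32)))
        w[:]=0; w[285:325,160:205]=1
        for lo,hi in((.095,.11),(.06,.09)):
            q=w&(P[...,2]>lo)&(P[...,2]<hi); print("bot",lo,P[q].mean(0),cv2.minEnclosingCircle(P[q][:,:2].astype(np.float32)))
    for k,B in(("bottle",(160,270,235,345)),("grip",(340,170,480,310))):
        if n=="top":
            a,b,c,e=B; cv2.imwrite(f"pics/c_{k}.png",cv2.resize(d["pixels"][b:e,a:c,::-1],None,fx=5 if k=="bottle" else 4,fy=5 if k=="bottle" else 4,interpolation=cv2.INTER_CUBIC))
d=load("scene0.npz"); cv2.imwrite("pics/c_sc.png",cv2.resize(d["pixels"][170:270,140:340,::-1],None,fx=4,fy=4,interpolation=cv2.INTER_CUBIC))
E
```

```text
top
bottle 870 min [0.4344 0.1086 0.0204] max [0.4882 0.1617 0.1092] mid [0.4613 0.1351 0.0648] med [0.4582 0.1271 0.0858]
pink 838 min [0.5381 0.0779 0.0202] max [0.5918 0.131  0.1093] mid [0.5649 0.1044 0.0648] med [0.5582 0.0977 0.0854]
stand 1336 min [ 0.5537 -0.0847  0.0499] max [ 0.6326 -0.0077  0.0659] mid [ 0.5931 -0.0462  0.0579] med [ 0.5924 -0.0464  0.0598]
pinkst 1213 min [ 0.726  -0.3014  0.0517] max [ 0.8056 -0.2235  0.0647] mid [ 0.7658 -0.2624  0.0582] med [ 0.7643 -0.2619  0.0596]
vise 2631 min [ 0.3113 -0.184   0.02  ] max [ 0.4601 -0.1117  0.1062] mid [ 0.3857 -0.1479  0.0631] med [ 0.386  -0.1482  0.0932]
box 9465 min [ 0.4784 -0.4103  0.0202] max [ 0.6846 -0.1559  0.174 ] mid [ 0.5815 -0.2831  0.0971] med [ 0.5776 -0.278   0.0775]
grip 237 min [ 0.4667 -0.2665  0.0688] max [ 0.4984 -0.2314  0.0915] mid [ 0.4826 -0.2489  0.0801] med [ 0.4805 -0.2502  0.0829]
stand top centre [ 0.59270985 -0.0462994   0.05985655] ((0.5930742621421814, -0.04596694931387901), 0.04009386524558067)
bot 0.095 [0.46124887 0.13521765 0.10467965] ((0.46182769536972046, 0.1360735297203064),
[... 191 characters left out ...]
58  0.1087] mid [0.4594 0.1327 0.0646] med [0.4511 0.1209 0.0687]
pink 857 min [0.5365 0.0753 0.0203] max [0.5898 0.1253 0.1083] mid [0.5632 0.1003 0.0643] med [0.5535 0.0907 0.0686]
stand 722 min [ 0.5529 -0.0875  0.0205] max [ 0.6335 -0.0066  0.0641] mid [ 0.5932 -0.0471  0.0423] med [ 0.5888 -0.05    0.0606]
vise 3778 min [ 0.2829 -0.1978  0.02  ] max [ 0.4619 -0.1038  0.1034] mid [ 0.3724 -0.1508  0.0617] med [ 0.3613 -0.1654  0.0742]
box 9388 min [ 0.4649 -0.4109  0.02  ] max [ 0.7959 -0.1334  0.1094] mid [ 0.6304 -0.2722  0.0647] med [ 0.5609 -0.2988  0.0773]
grip 410 min [ 0.4649 -0.2679  0.0202] max [ 0.5506 -0.1694  0.0887] mid [ 0.5078 -0.2187  0.0545] med [ 0.4822 -0.2467  0.0775]
```

View pics/c_grip.png

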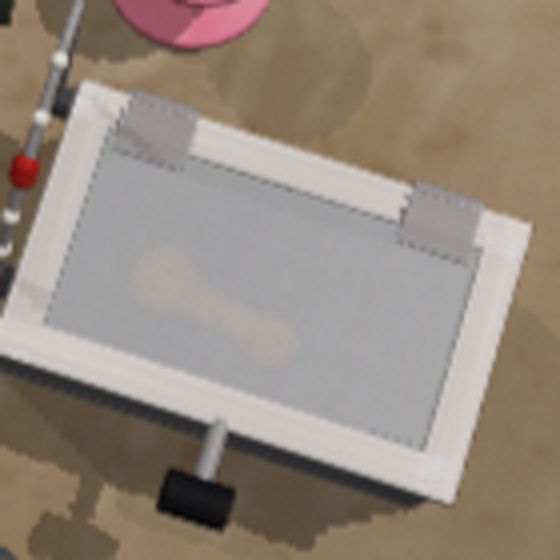

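View pics/c_sc.png

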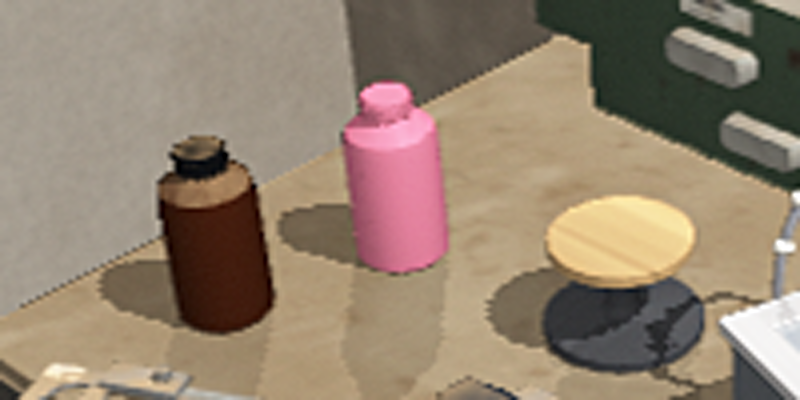

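The enlarged crop confirms the amber bottle at top (182,306), body about 54 mm across, top at 0.105–0.109 m. The wooden stand at (281,238) measures 40 mm in radius with its top at 0.060 m. Next I'll get the box axes, grip, arc and jaw yaw.

```bash
python3 - <<'E'
from h import *
from scipy.spatial.transform import Rotation as Ro
q=[-0.58946414,0.58998072,0.38963796,-0.39068789]
R=Ro.from_quat(q[1:]+q[:1]).as_matrix(); print(R.round(3)); print("jaw yaw",np.arctan2(R[1,0],R[0,0]))
d=load("top0.npz");P=pts(d)
w=np.zeros((480,640),bool); w[185:300,330:480]=1
q=w&(P[...,2]>.07)&(P[...,2]<.088)&(P[...,0]>.49)
pp=P[q][:,:2].astype(np.float32); 
# drop arc/grip: erode mask
m=cv2.morphologyEx(q.astype(np.uint8),cv2.MORPH_OPEN,np.ones((13,13))).astype(bool)
r=cv2.minAreaRect((P[m][:,:2]*1000).astype(np.float32)); print(r,cv2.boxPoints(r), "z",np.median(P[m][:,2]))
hsv=cv2.cvtColor(d["pixels"],cv2.COLOR_RGB2HSV)
for n,(a,b,c,e) in(("top",(370,280,406,308)),("scene",(320,272,350,304))):
    d=load(n+"0.npz");P=pts(d); g=d["pixels"].max(2)<50
    w=np.zeros((480,640),bool); w[b:e,a:c]=1
    k=w&g&(P[...,2]>.055)&(P[...,2]<.1); print(n,k.sum(),P[k].min(0),P[k].max(0),cv2.minAreaRect((P[k][:,:2]*1000).astype(np.float32)))
    w[:]=0; w[160:300,320:420]=1
    k=w&(P[...,2]>.1)&(P[...,2]<.19)&(P[...,0]<.72)&(P[...,1]<-.12); print("arc",P[k].round(3)[::8])
E
```

```text
[[ 0.391 -0.001 -0.92 ]
 [ 0.92  -0.001  0.391]
 [-0.002 -1.     0.   ]]
jaw yaw 1.1689796314581755
((579.951416015625, -282.9803466796875), (223.5456085205078, 148.20982360839844), 71.74224090576172) [[ 474.5596  -365.90967]
 [ 615.30804 -412.34265]
 [ 685.34326 -200.05103]
 [ 544.5948  -153.61804]] z 0.0773482519782933
top 189 [ 0.46804177 -0.26650222  0.0688161 ] [ 0.49412022 -0.2313552   0.0914771 ] ((480.5876770019531, -248.78488159179688), (31.47007942199707, 19.625343322753906), 72.23277282714844)
arc [[ 0.718 -0.163  0.135]
 [ 0.705 -0.132  0.155]
 [ 0.705 -0.146  0.155]
 [ 0.704 -0.16   0.156]
 [ 0.706 -0.13   0.146]
 [ 0.705 -0.144  0.149]
 [ 0.705 -0.159  0.149]
 [ 0.706 -0.13   0.141]
 [ 0.706 -0.144  0.142]
 [ 0.705 -0.159  0.145]
 [ 0.704 -0.13   0.141]
 [ 0.705 -0.145  0.138]
 [ 0.706 -0.159  0.136]
 [ 0.706 -0.13   0.132]
 [ 0.705 -0.145  0.134]
 [ 0.705 -0.159  0.134]
 [ 0.705 -0.13   0.127]
 [ 0.705 -0.145  0.129]
 [ 0.705 -0.159  0.128]
 [ 0.705 -0.13   0.123]
 [ 0.704 -0.145  0.125]
 [ 0.705 -0.16   0.122]
 [ 0.704 -0.125  0.119]
 [ 0.704 -0.139  0.121]
 [ 0.705 -
[... 2676 characters left out ...]
07]
 [ 0.705 -0.164  0.115]
 [ 0.615 -0.169  0.155]
 [ 0.707 -0.134  0.101]
 [ 0.705 -0.157  0.11 ]
 [ 0.685 -0.191  0.132]
 [ 0.706 -0.138  0.1  ]
 [ 0.703 -0.161  0.11 ]
 [ 0.684 -0.194  0.131]
 [ 0.706 -0.146  0.101]
 [ 0.712 -0.162  0.104]
 [ 0.614 -0.168  0.149]
 [ 0.706 -0.159  0.103]
 [ 0.61  -0.166  0.147]
 [ 0.707 -0.158  0.1  ]
 [ 0.612 -0.169  0.146]
 [ 0.61  -0.166  0.143]
 [ 0.687 -0.193  0.118]
 [ 0.685 -0.194  0.117]
 [ 0.608 -0.168  0.138]
 [ 0.686 -0.191  0.108]
 [ 0.605 -0.165  0.131]
 [ 0.604 -0.166  0.13 ]
 [ 0.601 -0.168  0.13 ]
 [ 0.6   -0.166  0.125]
 [ 0.601 -0.161  0.116]
 [ 0.593 -0.16   0.112]
 [ 0.594 -0.164  0.109]
 [ 0.592 -0.161  0.104]
 [ 0.589 -0.16   0.1  ]]
```

arm_command(commands=[[8.5, [1, -1.6, 0], 0.085], [8.5, [2.2, -3.7, 0], 0], [8.5, [2.2, -3.7, 0], 0], [8.5, [2.2, -3.7, -0.6], 0], [8.5, [2.2, -3.7, -1], 0], [8.5, [2.2, -3.7, -1], 0], [8.5, [2.2, -3.7, -1], 0], [8.5, [2.2, -3.7, -1], 0], [8.5, [2.2, -3.7, -1], 0], [8.5, [2.2, -3.7, -1], 0], [8.5, [2.2, -3.7, 0], 0], [8.5, [0.6, -0.7, 0], 0]], grip_force=40)

```text
clock: 1.3
position: [0.4627, 0.1327, 0.1817]
ee_rot: [-0.573, 0.574, 0.413, -0.414]
contact_force: [-0.2, 0.6, 0.7]
width: 0.0852
```

arm_command(commands=[[8.5, [0, 0, -1], 0], [8.5, [0, 0, -1], 0], [8.5, [0, 0, 0], 0], [8.5, [0, 0, 0], 0]])

```text
clock: 1.7
position: [0.4597, 0.1373, 0.1618]
ee_rot: [0.573, -0.572, -0.415, 0.416]
contact_force: [0.2, -0.1, 1.0]
width: 0.0852
```

```bash
cat > look.py <<'E'
import sys
from rig import manip
from h import *
from scipy.spatial.transform import Rotation as Ro
def snap(n,tag):
    d=manip.get_image(n); cv2.imwrite(f"pics/{n}{tag}.png",d["pixels"][:,:,::-1]); np.savez(f"{n}{tag}.npz",**{k:np.array(v) for k,v in d.items()}); return load(f"{n}{tag}.npz")
def st():
    s=manip.get_state(); q=s["ee_rot"]; R=Ro.from_quat([*q[1:],q[0]]).as_matrix()
    print("t",s["clock"],"pos",s["position"].round(4),"F",s["contact_force"].round(2),"w",round(s["width"],4),"jaw",np.arctan2(R[1,0],R[0,0]).round(3)); return s
E
python3 - <<'E'
from look import *
st()
for n in("top","wrist"):
    d=snap(n,"1"); P=pts(d)
    q=(abs(P[...,0]-.461)<.04)&(abs(P[...,1]-.1355)<.04)
    for lo,hi in((.095,.112),(.02,.08)):
        k=q&(P[...,2]>lo)&(P[...,2]<hi)
        if k.sum()>20: print(n,lo,k.sum(),cv2.minEnclosingCircle(P[k][:,:2].astype(np.float32)),P[k].min(0),P[k].max(0))
E
```

```text
t 1.7 pos [0.4597 0.1373 0.1618] F [ 0.19 -0.1   0.99] w 0.0852 jaw 1.256
top 0.02 108 ((0.4615047872066498, 0.1354389637708664), 0.027219168841838837) [0.4344922  0.10930255 0.02029091] [0.48854619 0.15035571 0.07999149]
wrist 0.095 2853 ((0.46272680163383484, 0.1346191018819809), 0.015214954502880573) [0.44776956 0.1196394  0.09500911] [0.47736471 0.14926656 0.10610146]
wrist 0.02 2189 ((0.46182629466056824, 0.1347874253988266), 0.026989737525582314) [0.43552326 0.10818701 0.02001598] [0.47784241 0.16167704 0.07996182]
```

View pics/wrist1.png

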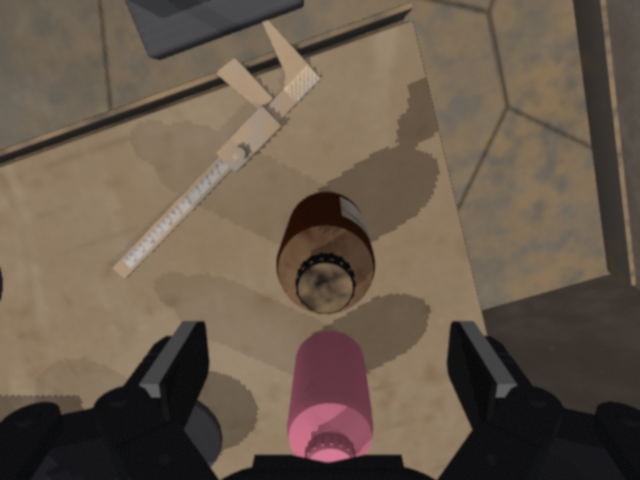

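arm_command(commands=[[8.5, [0.2, -0.2, -2], 0], [8.5, [0, 0, -3], 0], [8.5, [0, 0, -3], 0], [8.5, [0, 0, -1.5], 0], [8.5, [0, 0, -0.6], 0], [8.5, [0, 0, 0], 0], [8.5, [0, 0, 0], 0]])

```text
clock: 2.5
position: [0.4637, 0.1346, 0.0622]
ee_rot: [-0.572, 0.573, 0.416, -0.414]
contact_force: [-0.1, -0.0, -0.1]
width: 0.085
```

```bash
python3 - <<'E'
from look import *
st()
snap("scene","2")
E
```

```text
t 2.5 pos [0.4637 0.1346 0.0622] F [-0.15 -0.01 -0.11] w 0.085 jaw 1.254
```

View pics/scene2.png

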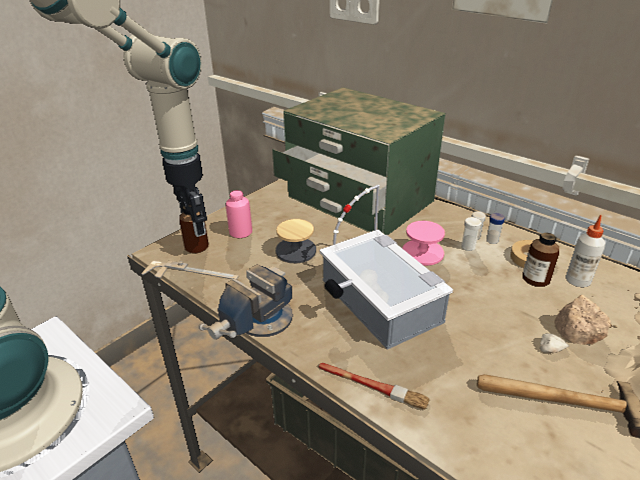

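The jaws straddle the amber bottle, at about (194,235), with pink at (238,215) untouched. I'll close and lift.

arm_command(commands=[[4.5, [-0.1, 0, 0], 0], [4.5, [0, 0, 0], 0], [4.5, [0, 0, 0], 0], [4.5, [0, 0, 0], 0], [4.5, [0, 0, 0], 0], [4.5, [0, 0, 0], 0], [4.5, [0, 0, 0], 0], [4.5, [0, 0, 0], 0]], grip_force=40)

```text
clock: 3.35
position: [0.4623, 0.1344, 0.0623]
ee_rot: [-0.572, 0.573, 0.415, -0.414]
contact_force: [-0.6, -0.6, 5.0]
width: 0.0522
```

arm_command(commands=[[4.5, [0, 0, 0.5], 0], [4.5, [0, 0, 1], 0], [4.5, [0, 0, 1.5], 0], [4.5, [0, 0, 2.5], 0], [4.5, [0, 0, 2.5], 0], [4.5, [0, 0, 2], 0], [4.5, [0, 0, 1], 0], [4.5, [0, 0, 0], 0], [4.5, [0, 0, 0], 0]])

```text
clock: 4.25
position: [0.4613, 0.1341, 0.1708]
ee_rot: [0.573, -0.572, -0.415, 0.415]
contact_force: [-0.4, 0.5, -1.3]
width: 0.0524
```

```bash
python3 - <<'E'
from look import *
s=st(); p=s["position"]
d=snap("scene","3");P=pts(d);snap("wrist","3")
hsv=cv2.cvtColor(d["pixels"],cv2.COLOR_RGB2HSV)
k=(abs(P[...,0]-p[0])<.06)&(abs(P[...,1]-p[1])<.06)&(P[...,2]>.02)&(hsv[...,1]>150)&(hsv[...,0]<12)
q=P[k];print(k.sum(),q.min(0),q.max(0))
cv2.imwrite("pics/c3.png",cv2.resize(d["pixels"][100:280,120:320,::-1],None,fx=3,fy=3))
E
```

```text
t 4.25 pos [0.4613 0.1341 0.1708] F [-0.42  0.54 -1.27] w 0.0524 jaw 1.254
646 [0.43242715 0.07924521 0.11234299] [0.4826377  0.14314427 0.20517976]
```

View pics/c3.png

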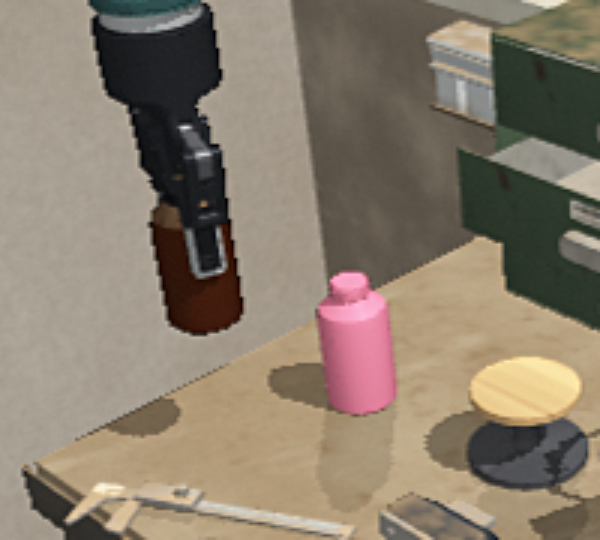

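arm_command(commands=[[4.5, [0.6, -0.9, 1], 0], [4.5, [1.2, -1.7, 1], 0], [4.5, [2.0, -2.7, 0], 0], [4.5, [2.0, -2.7, 0], 0], [4.5, [2.0, -2.7, 0], 0], [4.5, [2.0, -2.7, 0], 0], [4.5, [1.6, -2.3, 0], 0], [4.5, [1.1, -1.5, 0], 0], [4.5, [0.7, -0.9, 0], 0], [4.5, [0, 0, 0], 0], [4.5, [0, 0, 0], 0], [4.5, [0, 0, 0], 0]])

```text
clock: 5.55
position: [0.593, -0.0456, 0.1913]
ee_rot: [0.573, -0.572, -0.415, 0.415]
contact_force: [-0.0, -0.1, -1.5]
width: 0.052
```

```bash
python3 - <<'E'
from look import *
s=st()
d=snap("scene","4");d=snap("top","4");P=pts(d)
d=load("scene4.npz");cv2.imwrite("pics/c4.png",cv2.resize(d["pixels"][100:300,200:400,::-1],None,fx=3,fy=3))
E
```

```text
t 5.55 pos [ 0.593  -0.0456  0.1913] F [-0.04 -0.14 -1.46] w 0.052 jaw 1.255
```

View pics/c4.png

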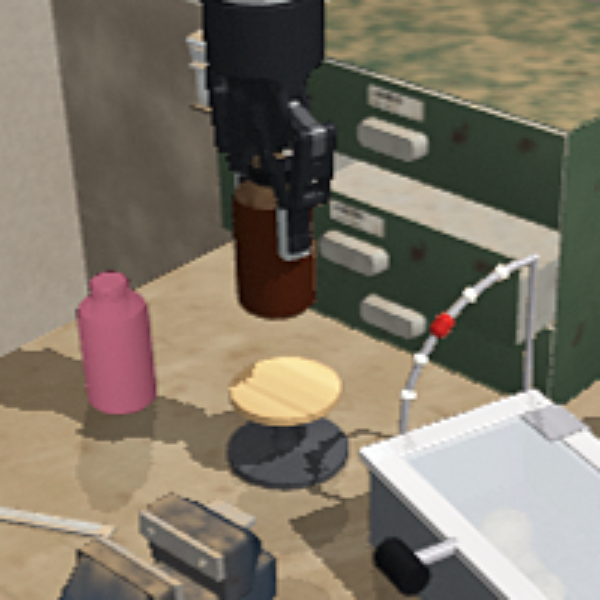

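arm_command(commands=[[4.5, [0, -0.1, -1], 0], [4.5, [0, 0, -2], 0], [4.5, [0, 0, -2], 0], [4.5, [0, 0, -1], 0], [4.5, [0, 0, -0.4], 0], [4.5, [0, 0, -0.2], 0], [4.5, [0, 0, 0], 0], [4.5, [0, 0, 0], 0]])

```text
clock: 6.45
position: [0.5945, -0.0479, 0.1262]
ee_rot: [-0.572, 0.573, 0.415, -0.414]
contact_force: [-0.1, 0.7, -1.9]
width: 0.0523
```

arm_command(commands=[[4.5, [0, 0, -0.1], 0], [4.5, [0, 0, -0.1], 0], [4.5, [0, 0, 0], 0], [4.5, [0, 0, 0], 0]])

```text
clock: 6.85
position: [0.5939, -0.0478, 0.1234]
ee_rot: [-0.573, 0.573, 0.415, -0.415]
contact_force: [-0.0, -0.2, -2.1]
width: 0.0517
```

arm_command(commands=[[4.5, [-0.1, 0.1, -0.1], 0], [4.5, [0, 0, -0.1], 0], [4.5, [0, 0, 0], 0], [4.5, [0, 0, 0], 0]])

```text
clock: 7.25
position: [0.5932, -0.0468, 0.1223]
ee_rot: [-0.572, 0.573, 0.415, -0.415]
contact_force: [-1.7, 0.1, 4.9]
width: 0.0517
```

```bash
python3 - <<'E'
from look import *
s=st()
d=snap("scene","5")
cv2.imwrite("pics/c5.png",cv2.resize(d["pixels"][150:290,230:370,::-1],None,fx=4,fy=4))
E
```

```text
t 7.25 pos [ 0.5932 -0.0468  0.1223] F [-1.67  0.12  4.92] w 0.0517 jaw 1.254
```

View pics/c5.png

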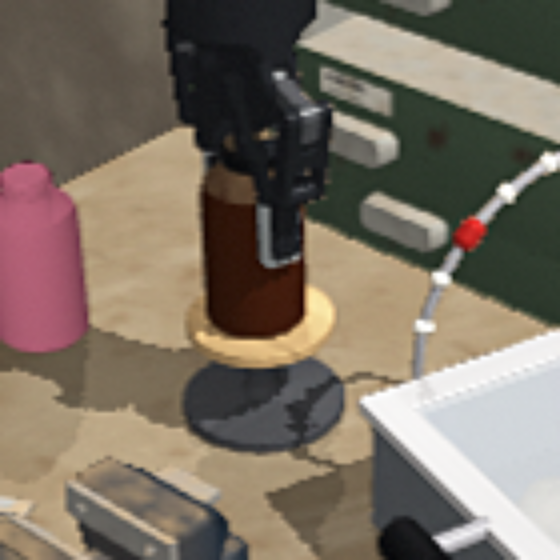

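The bottle rests on the disc, centred within a few mm, and the contact force is +5 N up. I'll open and retreat upward.

arm_command(commands=[[5.8, [0, 0, 0], 0], [7, [0, 0, 0], 0], [8.5, [0, 0, 0], 0], [8.5, [0, 0, 0], 0], [8.5, [0, 0, 0], 0], [8.5, [0, 0, 1], 0], [8.5, [0, 0, 2], 0], [8.5, [0, 0, 3], 0], [8.5, [0, 0, 3], 0], [8.5, [0, 0, 2], 0], [8.5, [0, 0, 1], 0], [8.5, [0, 0, 0], 0]])

```text
clock: 8.5
position: [0.5936, -0.0469, 0.2432]
ee_rot: [-0.572, 0.574, 0.416, -0.414]
contact_force: [0.4, 0.2, -0.5]
width: 0.0851
```

```bash
python3 - <<'E'
from look import *
s=st()
d=snap("wrist","6");P=pts(d)
for n in("wrist","scene"):
    d=snap(n,"6");P=pts(d)
    q=(abs(P[...,0]-.593)<.045)&(abs(P[...,1]+.047)<.045)
    for lo,hi in((.155,.172),(.075,.14),(.056,.064)):
        k=q&(P[...,2]>lo)&(P[...,2]<hi)
        if k.sum()>20: print(n,lo,k.sum(),cv2.minEnclosingCircle(P[k][:,:2].astype(np.float32)),P[k].min(0).round(4),P[k].max(0).round(4))
d=load("scene6.npz");cv2.imwrite("pics/c6.png",cv2.resize(d["pixels"][150:290,230:370,::-1],None,fx=4,fy=4))
E
```

```text
t 8.5 pos [ 0.5936 -0.0469  0.2432] F [ 0.38  0.23 -0.48] w 0.0851 jaw 1.254
wrist 0.155 2415 ((0.5940114259719849, -0.047004334628582), 0.01528167724609375) [ 0.579  -0.0614  0.1551] [ 0.6089 -0.032   0.1662]
wrist 0.075 1813 ((0.5928458571434021, -0.04646497592329979), 0.026996172964572906) [ 0.5666 -0.0732  0.075 ] [ 0.6092 -0.0196  0.14  ]
wrist 0.056 2690 ((0.594373881816864, -0.04844461381435394), 0.03995494917035103) [ 0.5547 -0.0879  0.0562] [ 0.6208 -0.0088  0.064 ]
scene 0.155 135 ((0.5930325388908386, -0.046426400542259216), 0.016674134880304337) [ 0.5772 -0.0622  0.1551] [ 0.6056 -0.0327  0.1677]
scene 0.075 700 ((0.5890310406684875, -0.04710770025849342), 0.027673276141285896) [ 0.5633 -0.0739  0.075 ] [ 0.6093 -0.0232  0.1399]
scene 0.056 324 ((0.5929442644119263, -0.04700685292482376), 0.04091278463602066) [ 0.5531 -0.0878  0.0563] [ 0.6336 -0.0072  0.0638]
```

View pics/c6.png

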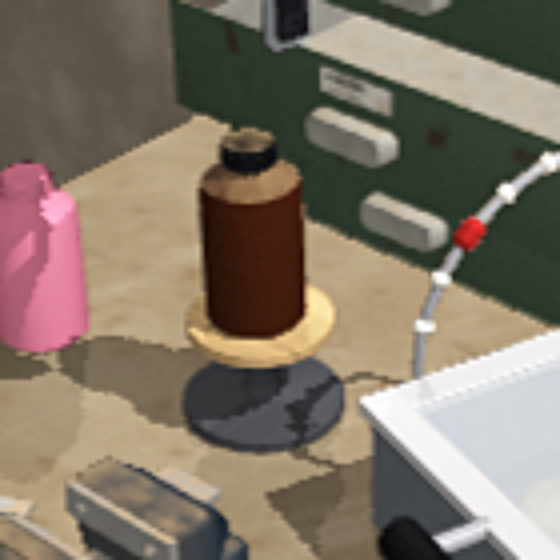

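The bottle stands upright and free, with its axis within ~1 mm of the disc centre. I'll move over the grip now.

arm_command(commands=[[6.5, [-0.5, -1, 0], 0], [6.5, [-1.2, -2.1, 0], 0], [6.5, [-1.6, -2.9, 0], 0], [6.5, [-1.6, -2.9, 0], 0], [6.5, [-1.6, -2.9, 0], 0], [6.5, [-1.6, -2.9, 0], 0], [6.5, [-1.4, -2.5, -1], 0], [6.5, [-1.2, -1.8, -2], 0], [6.5, [-0.8, -1.2, -2], 0], [6.5, [0, 0, -1], 0], [6.5, [0, 0, 0], 0], [6.5, [0, 0, 0], 0]])

```text
clock: 9.85
position: [0.4783, -0.2484, 0.1814]
ee_rot: [0.573, -0.572, -0.415, 0.415]
contact_force: [-0.1, 0.2, -0.1]
width: 0.065
```

```bash
python3 - <<'E'
from look import *
s=st()
d=snap("wrist","7");P=pts(d)
m=(P[...,2]>.06)&(P[...,2]<.092)&(d["pixels"].max(2)<60)&(abs(P[...,0]-.479)<.03)&(abs(P[...,1]+.249)<.03)
m=cv2.morphologyEx(m.astype(np.uint8),cv2.MORPH_OPEN,np.ones((5,5))).astype(bool)
q=P[m];print(m.sum(),q.min(0),q.max(0));r=cv2.minAreaRect((q[:,:2]*1000).astype(np.float32));print(r)
v,u=np.nonzero(m);print("px",u.mean(),v.mean(),u.min(),u.max(),v.min(),v.max())
# bar end midpoints via high part of bar
k=q[q[:,2]>.082];print("crest",k.mean(0),cv2.minAreaRect((k[:,:2]*1000).astype(np.float32)))
E
```

```text
t 9.85 pos [ 0.4783 -0.2484  0.1814] F [-0.14  0.18 -0.13] w 0.065 jaw 1.254
1947 [ 0.46663407 -0.26839057  0.07360245] [ 0.49470583 -0.23346958  0.08670118]
((480.5387878417969, -250.97706604003906), (31.69853973388672, 20.652252197265625), 72.17296600341797)
px 325.31381612737545 254.19825372367745 298 353 237 272
crest [ 0.48058717 -0.25104375  0.08411346] ((480.8390197753906, -250.98660278320312), (31.2501220703125, 16.306903839111328), 71.7128677368164)
```

View pics/wrist7.png

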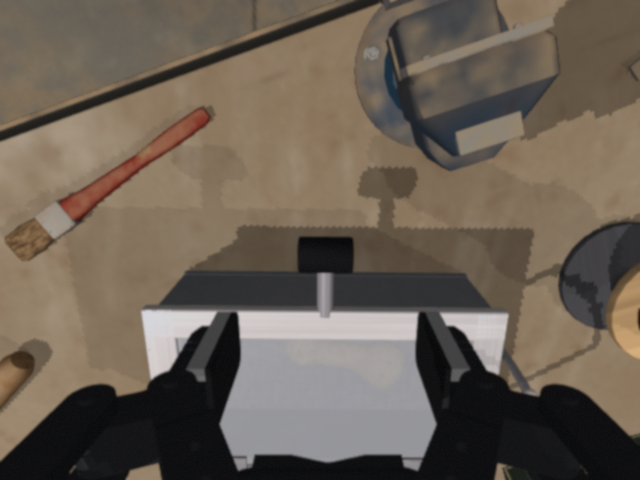

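arm_command(commands=[[6.5, [0.2, -0.2, -1.5], 0], [6.5, [0, 0, -3], 0], [6.5, [0, 0, -3], 0], [6.5, [0, 0, -2], 0], [6.5, [0, 0, -1], 0], [6.5, [0, 0, -0.3], 0], [6.5, [0, 0, 0], 0], [6.5, [0, 0, 0], 0]])

```text
clock: 10.7
position: [0.4809, -0.2512, 0.0746]
ee_rot: [-0.572, 0.573, 0.415, -0.415]
contact_force: [-0.3, -0.1, 0.1]
width: 0.0648
```

```bash
python3 - <<'E'
from look import *
s=st()
d=snap("scene","8")
cv2.imwrite("pics/c8.png",cv2.resize(d["pixels"][200:350,250:450,::-1],None,fx=4,fy=4))
E
```

```text
t 10.7 pos [ 0.4809 -0.2512  0.0746] F [-0.32 -0.13  0.09] w 0.0648 jaw 1.254
```

View pics/c8.png

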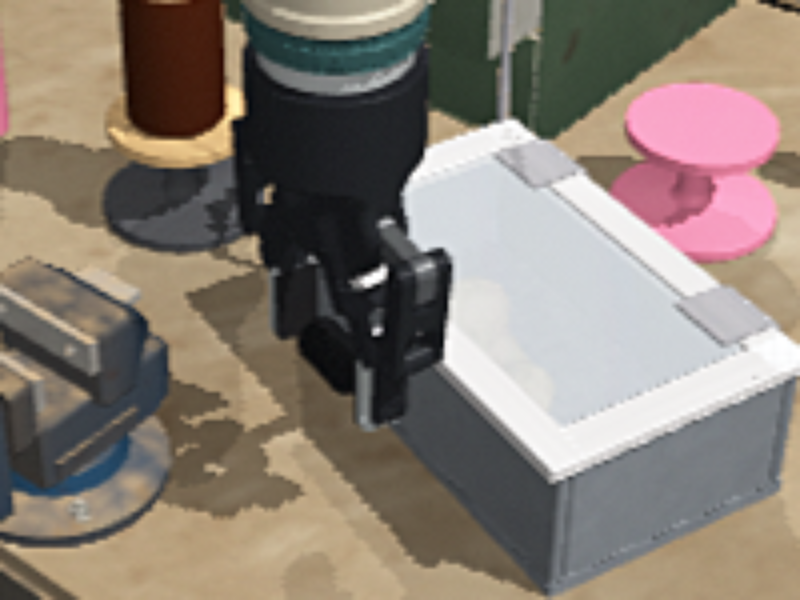

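arm_command(commands=[[2.5, [0, 0.1, 0], 0], [2.5, [0, 0, 0], 0], [2.5, [0, 0, 0], 0], [2.5, [0, 0, 0], 0], [2.5, [0, 0, 0], 0], [2.5, [0, 0, 0], 0], [2.5, [0, 0, 0], 0], [2.5, [0, 0, 0], 0]], grip_force=40)

```text
clock: 11.55
position: [0.4799, -0.2504, 0.0741]
ee_rot: [-0.572, 0.573, 0.415, -0.415]
contact_force: [-2.5, -2.2, 6.4]
width: 0.0311
```

```bash
python3 - <<'E'
from look import *
s=st()
# arc increments, cm, for 45 deg in 5 deg steps: x dir of box (cos,sin)
b=1.252-np.pi/2
th=np.radians(np.arange(0,46,4.5))
h=17.5*(1-np.cos(th)); z=17.5*np.sin(th)
p=np.c_[h*np.cos(b),h*np.sin(b),z]; print(np.diff(p,axis=0).round(2))
E
```

```text
t 11.55 pos [ 0.4799 -0.2504  0.0741] F [-2.49 -2.15  6.38] w 0.0311 jaw 1.254
[[ 0.05 -0.02  1.37]
 [ 0.15 -0.05  1.36]
 [ 0.25 -0.08  1.35]
 [ 0.35 -0.12  1.32]
 [ 0.45 -0.15  1.29]
 [ 0.55 -0.18  1.25]
 [ 0.64 -0.21  1.2 ]
 [ 0.72 -0.24  1.14]
 [ 0.81 -0.27  1.08]
 [ 0.89 -0.29  1.01]]
```

arm_command(commands=[[2.5, [0, 0, 0.7], 0], [2.5, [0.05, 0, 0.7], 0], [2.5, [0.1, 0, 0.7], 0], [2.5, [0.1, -0.1, 0.7], 0], [2.5, [0.1, 0, 0.7], 0], [2.5, [0.15, -0.05, 0.7], 0], [2.5, [0.15, -0.05, 0.6], 0], [2.5, [0.2, -0.1, 0.6], 0], [2.5, [0, 0, 0], 0]])

```text
clock: 12.45
position: [0.4884, -0.2532, 0.128]
ee_rot: [-0.572, 0.573, 0.415, -0.415]
contact_force: [-0.7, -4.7, -2.2]
width: 0.0318
```

```bash
python3 - <<'E'
from look import *
s=st()
d=snap("scene","9")
cv2.imwrite("pics/c9.png",cv2.resize(d["pixels"][150:350,230:470,::-1],None,fx=3,fy=3))
E
```

```text
t 12.45 pos [ 0.4884 -0.2532  0.128 ] F [-0.66 -4.69 -2.24] w 0.0318 jaw 1.254
```

View pics/c9.png

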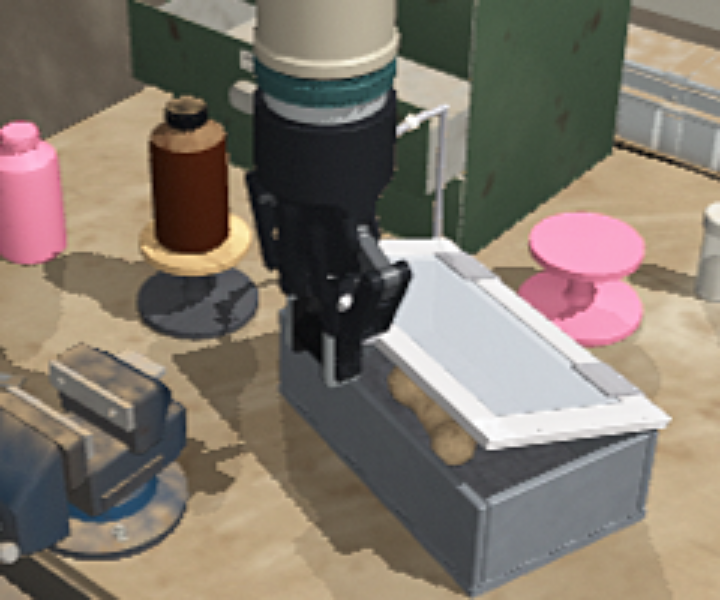

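The hood is rising with the fingers on the grip, and the bottle and bone are undisturbed. I'll carry on along the arc.

arm_command(commands=[[2.5, [0.2, -0.1, 0.6], 0], [2.5, [0.2, -0.1, 0.7], 0], [2.5, [0.25, -0.1, 0.6], 0], [2.5, [0.3, -0.1, 0.6], 0], [2.5, [0.3, -0.1, 0.6], 0], [2.5, [0.3, -0.1, 0.6], 0], [2.5, [0.35, -0.1, 0.6], 0], [2.5, [0.4, -0.1, 0.6], 0], [2.5, [0.4, -0.1, 0.5], 0], [2.5, [0.4, -0.1, 0.5], 0], [2.5, [0.4, -0.15, 0.5], 0], [2.5, [0.4, -0.15, 0.5], 0]])

```text
clock: 13.7
position: [0.5272, -0.2663, 0.1964]
ee_rot: [0.573, -0.573, -0.414, 0.415]
contact_force: [0.9, -6.4, -7.3]
width: 0.0314
```

arm_command(commands=[[2.5, [0, 0, 0], 0], [2.5, [0, 0, 0], 0], [2.5, [0, 0, 0], 0], [2.5, [0, 0, 0], 0]])

```text
clock: 14.1
position: [0.5272, -0.2663, 0.1964]
ee_rot: [-0.572, 0.573, 0.415, -0.415]
contact_force: [0.6, -5.0, -4.7]
width: 0.0312
```

```bash
python3 - <<'E'
from look import *
s=st()
for n in("scene","wrist","top"): snap(n,"10")
d=load("scene10.npz")
cv2.imwrite("pics/c10.png",cv2.resize(d["pixels"][150:350,230:470,::-1],None,fx=3,fy=3))
# hood angle from TCP: hinge 0.175 from the shut grip
print("angle from z",np.degrees(np.arcsin((s["position"][2]-.0741)/.175)))
P=pts(d)
# white frame points -> plane angle
hx=np.array([.95,-.313])
g=np.array([.480,-.250])
a=(P[...,:2]-g)@hx; l=(P[...,:2]-g)@np.array([.313,.95])
for n in("scene","top"):
    d=load(n+"10.npz");P=pts(d);a=(P[...,:2]-g)@hx; l=(P[...,:2]-g)@np.array([.313,.95])
    k=(a>.075)&(a<.17)&(l<-.02)&(l>-.112)&(P[...,2]>.085)&(P[...,2]<.2)&(d["pixels"].min(2)>150)
    if k.sum()>50:
        c=cv2.fitLine(np.c_[a[k],P[...,2][k]].astype(np.float32),cv2.DIST_HUBER,0,.01,.01).ravel(); print(n,k.sum(),"hood slope deg",np.degrees(np.arctan(c[1]/c[0])))
    q=(abs(P[...,0]-.593)<.045)&(abs(P[...,1]+.047)<.045)&(P[...,2]>.155)&(P[...,2]<.172)
    if q.sum()>20: print("cap",cv2.minEnclosingCircle(P[q][:,:2].astype(np.float32)))
E
```

```text
t 14.1 pos [ 0.5272 -0.2663  0.1964] F [ 0.59 -5.03 -4.71] w 0.0312 jaw 1.254
angle from z 44.3479605464038
scene 366 hood slope deg -43.54325
cap ((0.5920151472091675, -0.046154752373695374), 0.016130976378917694)
top 176 hood slope deg -44.070217
cap ((0.5924264192581177, -0.04502832517027855), 0.01490328274667263)
```

View pics/c10.png

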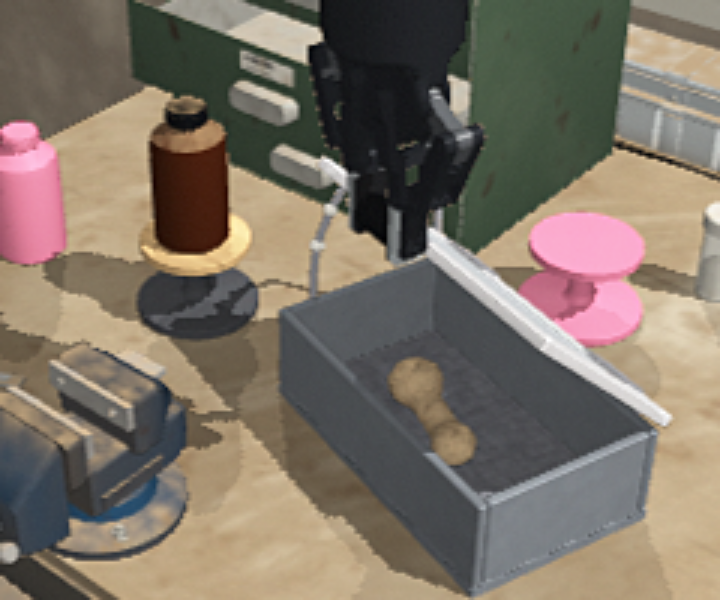

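View pics/top10.png

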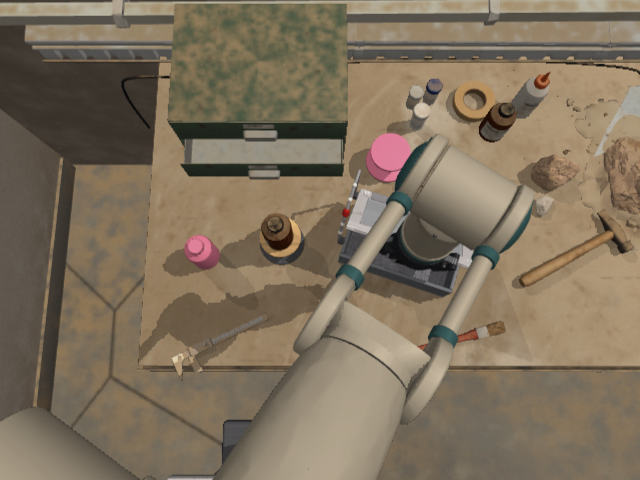

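The three angle readings agree: 44.3° from the TCP height, and 43.5° and 44.1° from the frame in the two views. The hood is still, the grip is closed on the bar at 31 mm, the bottle is upright on the stand at (275,228), and the bone, brush and caliper are in place. I'll hold a bit longer and then hand in.

arm_command(commands=[[2.5, [0, 0, 0], 0], [2.5, [0, 0, 0], 0], [2.5, [0, 0, 0], 0], [2.5, [0, 0, 0], 0], [2.5, [0, 0, 0], 0], [2.5, [0, 0, 0], 0]])

```text
clock: 14.85
position: [0.5272, -0.2663, 0.1964]
ee_rot: [-0.572, 0.573, 0.415, -0.415]
contact_force: [-0.3, -5.6, -3.4]
width: 0.0311
```

```bash
python3 - <<'E'
from look import *
s=st(); print(abs(s["qd"]).max())
print(manip.sign_off())
E
```

```text
t 14.85 pos [ 0.5272 -0.2663  0.1964] F [-0.29 -5.55 -3.35] w 0.0311 jaw 1.254
0.0014206839326954927
the job is handed in; nothing more can be done
None
```

I stood the amber bottle upright on the wooden stand and let go of it. I then lifted the hood by its black grip to about 44° and handed the job in at about 15 s, still holding it; no verdict was reported.

- **Bottle:** after release its axis was within about 2 mm of the stand's middle. The last pictures showed it still upright and clear of the fingers.
- **Hood:** the angle was 44.3° from the tool height, and 43.5° and 44.1° from the frame in the two camera views. The joints were still, the fingers were closed on the bar at 31 mm, and the wrist felt about 3 N of downward load and a steady sideways force of about 5.5 N.
- **Bone, brush and caliper:** the last pictures showed all three where they started, with nothing touching the hood. I judged this by eye, not by measurement, and the arm partly hid the brush.

No check failed.

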